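# Load a carton under the bench coder and bring its presser foot down

## Task

Get the long carton ready for date coding: raise the small lever on the coder's head all the way up, lay the carton flat and lengthwise on the coder's bed and slide it in squarely, centred under the foot, until its end meets the column. Then lower the lever until the sprung presser foot bears firmly on the carton, by feel and without crushing it, and leave the things lying around where they are.

Things in the scene. Friction and masses are not known exactly. Their poses are not given: they have to be found in the camera images.
- coder: the coder: a fixed C-shaped bench press of grey painted steel, 201 mm high. Origin on the table under the foot; +y runs along the bed into the throat, towards the column; the lever sticks out on the -x side. Solid head over the bed: y = -38 mm to the column, x = -37 to +37 mm, 112 to 201 mm above the table, so no hand fits above the carton there. Base plate 150 x 250 mm, 14 mm thick
- bed: the coder's flat aluminium bed, fixed; its axes as the coder's, its origin 32 mm below its top face, under the foot. Its top is 90 mm wide (x), reaches from y = -160 mm to the column, and its height is set anew each time: 32 to 48 mm above the table (the head stays where it is)
- home (a point): centre of the carton's footprint when it is home, on the bed's top face; axes as the coder's. From this point the flat column face (the stop, 70 mm wide) is at y = +75 mm, the foot's axis at y = +30 mm, the bed's open end at y = -130 mm
- lever_pivot (a point): pivot of the lever, on the -x side of the coder's head, fixed, 140 mm above the table; the lever turns about the coder's y axis; axes as those of home
- lever_tab (a point): middle of the black tab at the lever's end, 78 mm from the pivot, moving with the lever. Tab: 34 mm long along the lever, 16 mm wide in the coder's y, 12 mm thick; the lever ends 16 mm beyond this point. The lever is free above, below and on both sides
- lever (a joint): lever angle in rad: 0 fully down (leaning 0.55 rad below level), 1.1 fully up (0.55 rad above level); it starts near the bottom. It is stiff enough to stay where it is left (3 to 5 N at the tab moves it). It drives the foot down and up by 42 mm per rad
- foot (a joint): how far the sprung foot is pushed up into its holder, in m: 0 hanging free, 0.012 spring fully squeezed; beyond that a hard rubber buffer. The spring takes only 2 to 6 N at the foot; on the buffer the force at the lever rises sharply (8 N down on the tab then puts some 12 N on the carton). With the carton in, this comes before the lever's own lower stop
- foot_sole (a point): centre of the underside of the round foot, 30 mm across; with the lever fully up it is 94 mm above the table; the foot is a moving part of the coder
- carton_center (a point): centre of the long plain card carton to be coded: 56 mm (its x) by 150 mm (its y, lengthwise) by 30 mm high, about 0.15 kg, lying flat on the table at the start. Either end may go in first
- packet_center (a point): bystander: short plain card packet 56 x 90 x 30 mm lying flat, easily told from the carton by its length; point: its centre
- can: bystander: food can, 68 mm across, 100 mm high, standing; origin at the centre of its underside
- jar: bystander: glass jar, 66 mm across, 90 mm high, standing; origin at the centre of its underside
- tape: bystander: roll of packing tape lying flat, 90 mm across, 30 mm high; origin at the centre of its underside
- marker: bystander: marker pen lying on the table, 16 mm thick, 130 mm long along its x axis; origin at the middle of its underside
Not all that is in view belongs to the job. What is shaped like the part that bears carton_center but blue or orange is not meant.

How it is judged:
On the way, in this order (a step that is already met when the one before it is completed fails the run):
1. the lever is fully up (value of joint lever above 0.93 rad), for 0.2 s.
2. with the lever still up, the carton lies home on the bed against the column, let go (x of carton_center in the frame of home between -0.012 and 0.012 m and y of carton_center in the frame of home between -0.005 and 0.006 m and z of carton_center in the frame of home between 0.01 and 0.02 m and angle between the y axis of carton_center and the y axis of home, either way round below 0.14 rad and angle between carton_center's own z axis and vertical below 0.1 rad and value of joint lever above 0.85 rad and contact force between the fingers and carton below 0.2 N and linear speed of carton below 0.02 m/s), for 0.2 s.
At the end, for the whole second after the job is handed in: The long carton lies flat on the bed, lengthwise, its end within 5 mm of the column, centred within 12 mm and square within 0.14 rad (8 degrees); the foot bears on it with its spring squeezed by more than 3 mm; lever and carton are at rest (x of carton_center in the frame of home between -0.012 and 0.012 m and y of carton_center in the frame of home between -0.005 and 0.006 m and z of carton_center in the frame of home between 0.01 and 0.02 m and angle between the y axis of carton_center and the y axis of home, either way round below 0.14 rad and angle between carton_center's own z axis and vertical below 0.1 rad and value of joint foot above 0.003 m and velocity of joint lever between -0.05 and 0.05 rad/s and linear speed of carton below 0.02 m/s); the robot touches nothing.
It fails at once if the foot crushes the carton (over 40 N) (contact force between foot and carton above 40 N).
It fails at once if a bystander (packet, can, jar, tape, marker) is moved by more than 40 mm (distance of any of packet_center, can, jar, tape, marker from where it was at the start of the episode above 0.04 m).
It also fails if it takes over 64 s, if anything falls off the work surface, if the arm or the gripper's body presses on something with over 40 N, if the wrist force passes 120 N, or if a joint passes its speed limit or range.

## Robot

A 6-joint arm with a two-finger parallel gripper is mounted at the origin on the work surface. World frame = base frame: x ahead of the robot, y to its left, z up, the work surface at z = 0. Lengths are in m, angles in rad, forces in N, time in s.
With the tool pointing down it reaches from about 0.3 to 0.775 m from the base axis. Payload 14.6 kg.
Tool frame: the origin (TCP) lies on the centre line of the jaws, within the pads' length; the fingertips stand 14 mm ahead of it and the grasp point (between the pads) lies 5 mm behind it; z points along the fingers, y is the line along which they close (so a half turn about z gives the same grasp; the last joint's range is limited). The gripper opens to 85 mm and grips with 20 to 120 N. Pads are 22 mm wide; open, the fingers measure 114 mm over their backs; the gripper's body (76 mm by 85 mm) begins 54 mm behind the grasp point. The pads swing forward as they close: fully open they stand 13 mm farther back than shut.
Start: joints at [1.131, 0.3, 1.521, -0, 1.321, -0.067], TCP at [0.2, 0.512, 0.245] pointing down, gripper open.
Joint ranges: [-3.03, 3.03], [-0.79, 2.21], [0.23, 2.52], [-1.04, 4.18], [0, 3.07], [-2.55, 2.55]. Speed limits (rad/s): [2.22, 2.22, 2.57, 3.14, 3.14, 3.14].

## Interface

Orientations are given as a rotation vector (axis times angle).
In Python, from cell import sensors, vision, ticket, look_for, outline_of, landmark_of gives the robot as it stands. The module is installed in compiled form; this text tells all that it offers.
- The arm moves only by the tool servo_tool, never from a script. Its argument "rows" is a list of rows, each an object of numbers: "gripper": the finger opening in mm, from 0 to 85.4; "x", "y", "z": the shift along the tool's x, y, z in units of 25 mm (1.0 is 25 mm); "turn": the turn about the tool's z in units of 6 degrees (1.0 is 6 degrees). A call has exactly 10 rows; each row shifts and turns the commanded pose from where the row before left it, along the tool's axes as they then stand; what a row does not reach is not made up. A row lasts 1/12 s, in which the tool goes at most 41.7 mm and 7.16 degrees, less where a joint would pass 70% of its speed; a pose out of reach is approached as far as the arm can. A call is refused whole if a number of a shift passes 1 or a number of a turn 1, either way. A call with a gripper value outside its range is refused whole. The fingers move at their own pace and stop on an object; the grip force is fixed at half the most. Time passes only in rows, so rows that do not move let the fingers close, or fill a call up. It gives the time, the measured TCP pose, the force, the opening and the grip force at its end, in the units of the state.
- sensors.sense(): the state, without advancing time (a new reading comes with each control period).
- vision.capture(name): name is "scene" or "side" or "wrist"; returns a dict with "frame" (400x640x3 uint8, red, green, blue), "fx", "fy", "cx", "cy" (pixels), "rvec" (rotation vector, rad) and "tvec" (3), from world to camera coordinates, as OpenCV has them; the wrist camera has in their place "mount" (4x4, takes a point from camera to tool coordinates, whose origin is the TCP and whose axes are the flange's). Camera axes: x right, y down, z forward; pixel columns grow to the right and rows downward; lengths in m; the calibration is good to about 2 mm. The wrist camera is an equidistant fisheye: a pixel r from the principal point sees the ray r / f radians off the axis. A picture is of the moment at which its call begins: read the wrist's pose just before it. There is no depth.
- ticket.hand_in(): hands the job in; it is judged then, once.
Trained networks look in the newest picture that a camera, given by its name, has taken for a name from the list of things; names that differ only in an ending like _2 or _b are one class to them, and where a whole thing is asked for, a point or a joint stands for the part that bears it (a point fixed in the world has none). Each returns a list of dicts, best first, with "conf" (0 to 1); they miss things now and then, are a little off and sometimes report something else, mostly with a low value. They report only what shows in the picture. A call takes as long as a camera call. They do not tell look-alikes from the thing itself.
- look_for(camera, query): "bbox" ([centre column, centre row, width, height] in pixels, round what is visible of it).
- outline_of(camera, query): "pixels" (400x640 bool, what is visible of it) and "bbox" ([centre column, centre row, width, height] in pixels, round what is visible of it).
- landmark_of(camera, query): "location" ([column, row] in pixels: a listed point, or the origin of a listed thing).
The state is a dict: "t": time; "joints": joint angles; "qvel": joint speeds; "joint_efforts": joint torques, N m; "tcp_pos": TCP position; "tool_rot": TCP orientation; "wrist_force": force on the tool from outside, world axes, zero at the start; "ft_torque": the same for the moment, N m; "grip_width": finger opening in m; "gripper_force": force on a finger pad.
Only numpy, scipy, OpenCV 4.12 (cv2) and the standard library are available. Lean on these libraries where they do the work, as an engineer would, in place of code of your own. Each camera call takes 0.05 s, during which the arm holds its last target. There are 200 camera calls.

## Working session

There is one attempt and no reset: what is moved stays moved. The work goes in short steps, Python scripts to look and compute and a tool call to move; the robot and the scene stay as the last step left them, time stands still between calls to the robot, and variables do not carry over. Pictures are saved under pics/ and viewed, at most 10 in all, crops included, and the job is handed in when it is done.

Besides the shell and the picture viewer there is one more tool, called after "Call:" as name([rows], argument=value, ...), one row to a line, values as JSON. servo_tool: Moves the arm, as the interface text tells. Its arguments: {"type":"object","properties":{"rows":{"type":"array","items":{"type":"object","properties":{"gripper":{"type":"number"},"x":{"type":"number"},"y":{"type":"number"},"z":{"type":"number"},"turn":{"type":"number"}}}}},"required":["rows"]}

```bash
mkdir -p pics; cat > h.py <<'E'
import numpy as np, cv2
from cell import sensors, vision, ticket, look_for, outline_of, landmark_of
def cap(n,save=None):
    s=sensors.sense(); c=vision.capture(n); c['s']=s
    if save: cv2.imwrite('pics/'+save+'.png',c['frame'][:,:,::-1])
    return c
def ray(c,px):
    u,v=px
    x=(u-c['cx'])/c['fx']; y=(v-c['cy'])/c['fy']
    if 'mount' in c:
        r=np.hypot(x,y); d=np.array([np.sin(r)*x/max(r,1e-9),np.sin(r)*y/max(r,1e-9),np.cos(r)])
        R=cv2.Rodrigues(np.array(c['s']['tool_rot'],float))[0]; M=np.array(c['mount'])
        return R@M[:3,3]+np.array(c['s']['tcp_pos']), R@M[:3,:3]@d
    R=cv2.Rodrigues(np.array(c['rvec'],float))[0]; t=np.array(c['tvec'],float).ravel()
    d=R.T@np.array([x,y,1.]); return -R.T@t, d/np.linalg.norm(d)
def plane(c,px,z):
    o,d=ray(c,px); return o+d*(z-o[2])/d[2]
def tri(obs):
    A=np.zeros((3,3));b=np.zeros(3)
    for c,p in obs:
        o,d=ray(c,p);P=np.eye(3)-np.outer(d,d);A+=P;b+=P@o
    X=np.linalg.solve(A,b)
    res=[np.linalg.norm((np.eye(3)-np.outer(ray(c,p)[1],ray(c,p)[1]))@(X-ray(c,p)[0])) for c,p in obs]
    return X,np.round(res,4)
def proj(c,X):
    X=np.array(X,float)
    if 'mount' in c:
        R=cv2.Rodrigues(np.array(c['s']['tool_rot'],float))[0]; M=np.array(c['mount'])
        p=M[:3,:3].T@(R.T@(X-np.array(c['s']['tcp_pos']))-M[:3,3])
        r=np.hypot(p[0],p[1]); th=np.arctan2(r,p[2]); return np.array([c['cx']+c['fx']*th*p[0]/r,c['cy']+c['fy']*th*p[1]/r])
    R=cv2.Rodrigues(np.array(c['rvec'],float))[0]; p=R@X+np.array(c['tvec'],float).ravel()
    return np.array([c['cx']+c['fx']*p[0]/p[2],c['cy']+c['fy']*p[1]/p[2]])
E
cat > a.py <<'E'
from h import *
np.set_printoptions(precision=4,suppress=True)
C={n:cap(n,'a_'+n) for n in('scene','side','wrist')}
for n in C:
    for q in ['carton_center','packet_center','lever_tab','lever_pivot','home','foot_sole','coder','bed','can','jar','tape','marker']:
        l=landmark_of(n,q); print(n,q,[(np.round(k['location']).tolist(),round(k['conf'],2)) for k in l[:3]])
print(C['wrist']['s'],C['wrist']['mount'],[ (n,ray(c,(320,200))) for n,c in C.items()])
i=[C[n]['frame'] for n in C]
E
python3 a.py
```

```text
scene carton_center [([214.0, 177.0], 0.97), ([188.0, 249.0], 0.94), ([355.0, 191.0], 0.67)]
scene packet_center [([260.0, 259.0], 0.61)]
scene lever_tab [([340.0, 180.0], 0.55)]
scene lever_pivot [([356.0, 192.0], 0.89)]
scene home [([349.0, 226.0], 0.67)]
scene foot_sole [([362.0, 225.0], 0.61), ([362.0, 220.0], 0.39)]
scene coder [([365.0, 228.0], 0.96)]
scene bed [([362.0, 227.0], 0.81)]
scene can [([343.0, 296.0], 0.79)]
scene jar []
scene tape [([396.0, 164.0], 0.65)]
scene marker [([306.0, 198.0], 0.5)]
side carton_center [([244.0, 267.0], 0.89), ([189.0, 258.0], 0.86), ([226.0, 328.0], 0.56)]
side packet_center [([303.0, 293.0], 0.97)]
side lever_tab [([317.0, 184.0], 0.63)]
side lever_pivot [([362.0, 153.0], 0.74), ([343.0, 184.0], 0.62)]
side home [([351.0, 219.0], 0.68)]
side foot_sole [([354.0, 207.0], 0.57), ([362.0, 153.0], 0.43)]
side coder [([350.0, 218.0], 0.9)]
side bed [([351.0, 218.0], 0.86)]
side can [([392.0, 276.0], 0.84), ([354.0, 206.0], 0.68)]
side jar [([362.0, 153.0], 0.59)]
side tape [([332.0, 159.0], 0.57), ([353.0, 222.0], 0.16), ([245.0, 264.0], 0.16)]
[... 575 characters left out ...]
  0.0021, -54.4381, -36.2363,  -0.    ,   0.003 ,   0.    ]), 'tcp_pos': array([0.2003, 0.5121, 0.2448]), 'tool_rot': array([-0.5822, -3.0869,  0.0015]), 'wrist_force': array([-0.007 , -0.355 ,  0.7778]), 'ft_torque': array([0.0054, 0.0349, 0.0069]), 'gripper_force': 0.0, 'grip_width': 0.08529755156770992} [[ 0.0018 -0.9532 -0.3024  0.0778]
 [ 1.      0.0016  0.0011  0.0015]
 [-0.0006 -0.3024  0.9532 -0.1283]
 [ 0.      0.      0.      1.    ]] [('scene', (array([ 1.2583, -0.2104,  1.1316]), array([-0.5707,  0.1319, -0.8105]))), ('side', (array([ 0.982 , -0.7115,  1.0594]), array([-0.3641,  0.5506, -0.7511]))), ('wrist', (array([0.1285, 0.5419, 0.3731]), array([ 0.2925, -0.1031, -0.9507])))]
```

```bash
python3 - <<'E'
import cv2,numpy as np
a=cv2.imread('pics/a_scene.png');b=cv2.imread('pics/a_side.png')
print(a.shape)
a=a[110:370,120:520];b=b[110:370,120:520]
cv2.imwrite('pics/c1.png',cv2.resize(a,(800,520),interpolation=cv2.INTER_CUBIC));cv2.imwrite('pics/c2.png',cv2.resize(b,(800,520),interpolation=cv2.INTER_CUBIC))
E
```

```text
(400, 640, 3)
```

View pics/c1.png

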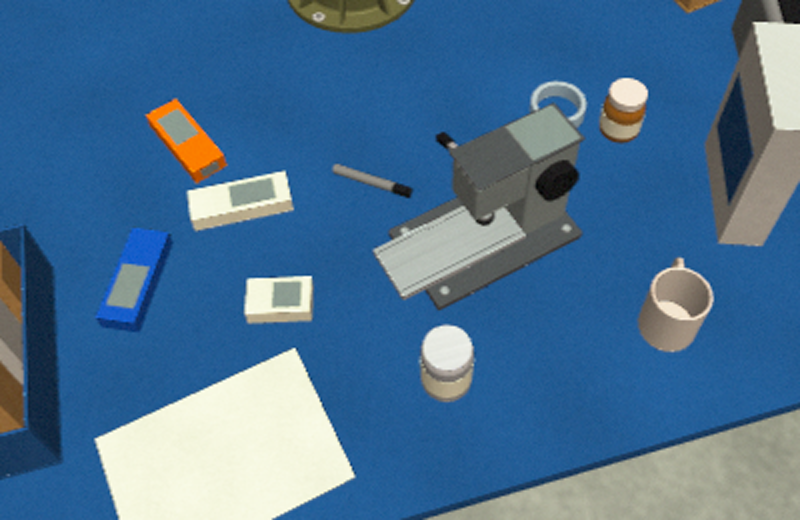

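View pics/c2.png

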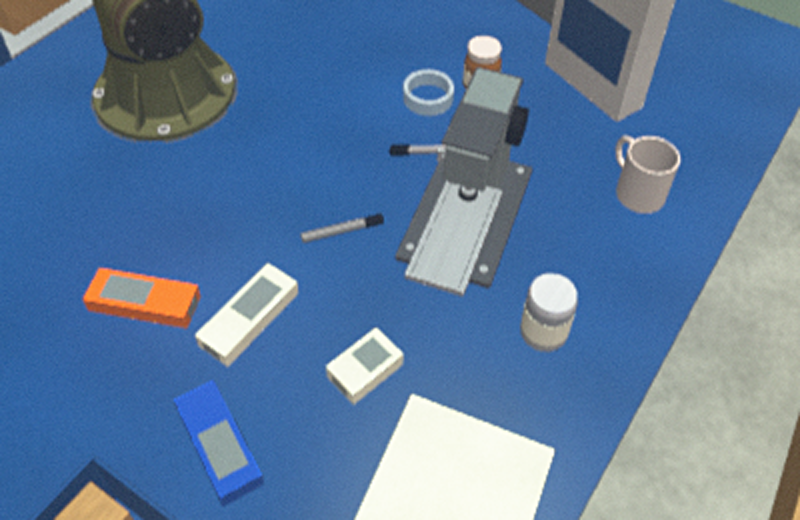

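Candidates for the carton: the white long box at scene (240,210) / side (244,267) is the one. The look-alikes are orange at scene (213,180), blue at (187,249) and the short white packet at (259,260). The tab is at scene (342,180) / side (320,185). Next I triangulate the corners.

```bash
cat > b.py <<'E'
from h import *
np.set_printoptions(precision=4,suppress=True)
S=cap('scene');D=cap('side')
f=lambda p:(120+p[0]/2-.25,110+p[1]/2-.25)
pts={'c1':((188,192),(198,338)),'c2':((287,172),(269,264)),'c3':((293,198),(297,282)),'c4':((193,219),(227,349)),
'bedL':((373,252),(407,275)),'bedR':((405,296),(464,292)),'tab':((444,140),(399,150)),'headTL':((453,152),(447,142)),'headTR':((496,180),(490,156)),'headbackL':((547,106),(480,70)),'headbackR':((581,133),(522,80)),
'marker1':((335,170),(304,237)),'marker2':((410,190),(382,219)),'tape':((558,95),(428,82)),'packet':((279,285),(365,357)),'jarw':((446,345),(551,290)),'jar2':((628,92),(485,46)),'foot':((485,220),(467,198))}
for k,(a,b) in pts.items():print(k,*tri([(S,f(a)),(D,f(b))]))
for z in(.03,):
  P=[plane(S,f(pts['c%d'%i][0]),z) for i in(1,2,3,4)];Q=[plane(D,f(pts['c%d'%i][1]),z) for i in(1,2,3,4)]
  print(np.array(P)[:,:2],np.array(Q)[:,:2])
for q in ['lever_tab','lever_pivot','home','foot_sole','bed','coder']:
  a=landmark_of('scene',q);b=landmark_of('side',q)
  if a and b: print(q,*tri([(S,a[0]['location']),(D,b[0]['location'])]))
E
python3 b.py
```

```text
c1 [ 0.4111 -0.3477  0.0224] [0.0022 0.0022]
c2 [ 0.4095 -0.1947  0.0172] [0.0004 0.0004]
c3 [ 0.4625 -0.1956  0.0177] [0.0017 0.0017]
c4 [ 0.4652 -0.3441  0.0329] [0.0021 0.0021]
bedL [ 0.5936 -0.102   0.029 ] [0.0003 0.0003]
bedR [ 0.6747 -0.0765  0.0248] [0.0011 0.0011]
tab [0.4834 0.0367 0.1066] [0. 0.]
headTL [0.5738 0.0207 0.1937] [0.0014 0.0014]
headTR [0.6166 0.0677 0.1585] [0.0078 0.0078]
headbackL [0.5412 0.1643 0.2058] [0.0005 0.0005]
headbackR [0.5968 0.1923 0.1983] [0.004 0.004]
marker1 [ 0.4163 -0.1206  0.0062] [0.0012 0.0012]
marker2 [ 0.4889 -0.0187  0.0036] [0.0028 0.0028]
tape [0.3947 0.2574 0.0374] [0.0013 0.0013]
packet [ 0.6185 -0.2444  0.0339] [0.0053 0.0053]
jarw [ 0.7926 -0.0529  0.0974] [0.0009 0.0009]
jar2 [0.4563 0.3438 0.0876] [0.0007 0.0007]
foot [0.5909 0.0684 0.0361] [0.0005 0.0005]
[[ 0.4144 -0.3461]
 [ 0.4188 -0.1948]
 [ 0.4693 -0.1952]
 [ 0.4656 -0.345 ]] [[ 0.4176 -0.3515]
 [ 0.4169 -0.2013]
 [ 0.4704 -0.2028]
 [ 0.4615 -0.3419]]
lever_tab [0.4806 0.0346 0.1069] [0. 0.]
lever_pivot [0.5671 0.0531 0.1452] [0.0003 0.0003]
home [0.6122 0.0179 0.0605] [0.0032 0.0032]
foot_sole [0.5962 0.0557 0.0559] [0.0004 0.0004]
bed [ 0.5889  0.0688 -0.0107] [0.0007 0.0007]
coder [ 0.5744  0.0808 -0.0306] [0.0058 0.0058]
```

Everything agrees with the text: carton at about (0.442,-0.272) with its long axis along world y, and coder +y heading about 107°. I go above the tab first.

Call:
servo_tool([
  {"x":-1,"y":-0.8,"gripper":60},
  {"x":-1,"y":-0.8},
  {"x":-1,"y":-0.8},
  {"x":-1,"y":-0.8},
  {"x":-1,"y":-0.8},
  {"x":-1,"y":-0.8},
  {"x":-1,"y":-0.8},
  {"x":-1,"y":-0.8},
  {"x":-1,"y":-0.8},
  {"x":-1,"y":-0.8},
])

```text
validation failed for argument at $.ro...
```

Call:
servo_tool([
  {"x":-1,"y":-0.8,"gripper":60},
  {"x":-1,"y":-0.8},
  {"x":-1,"y":-0.8},
  {"x":-1,"y":-0.8},
  {"x":-1,"y":-0.8},
  {"x":-1,"y":-0.8},
  {"turn":-1},
  {"turn":-1},
  {"turn":-1},
  {"turn":-1},
])

```text
validation failed for argument at $.ro...
```

```bash
cat >> h.py <<'E'
def axes(s):
    R=cv2.Rodrigues(np.array(s['tool_rot'],float))[0]; return R
def to(target,head=None,fig=True):
    s=sensors.sense(); R=axes(s); d=np.array(target)-s['tcp_pos']; h=np.degrees(np.arctan2(R[1,0],R[0,0]))
    print('tcp',np.round(s['tcp_pos'],4),'head',round(h,2),'units',np.round(R.T@d/.025,2),'turn', None if head is None else round(((h-head+180)%360-180)/6,2),'F',np.round(s['wrist_force'],1),'grip',round(s['grip_width'],4),round(s['gripper_force'],1),'t',s['t'],'R',np.round(R[:,2],3))
E
cat > c.py <<'E'
from h import *
np.set_printoptions(precision=4,suppress=True)
to([.4825,.0365,.245],197.5)
W=cap('wrist','w1');
for q in ['lever_tab','lever_pivot','home','foot_sole','carton_center','coder']:print(q,[(np.round(k['location']).tolist(),round(k['conf'],2)) for k in landmark_of('wrist',q)[:3]])
print(proj(W,[.4825,.0365,.107]))
E
python3 c.py
```

```text
tcp [0.2003 0.5122 0.2453] head 158.64 units [-17.44 -13.61   0.01] turn -6.48 F [ 0.3 -0.4  0.7] grip 0.0855 0.0 t 2.65 R [ 0.  0. -1.]
lever_tab []
lever_pivot []
home []
foot_sole []
carton_center [([21.0, 332.0], 0.91), ([61.0, 394.0], 0.87), ([65.0, 373.0], 0.74)]
coder []
[134.3456 414.9577]
```

View pics/w1.png

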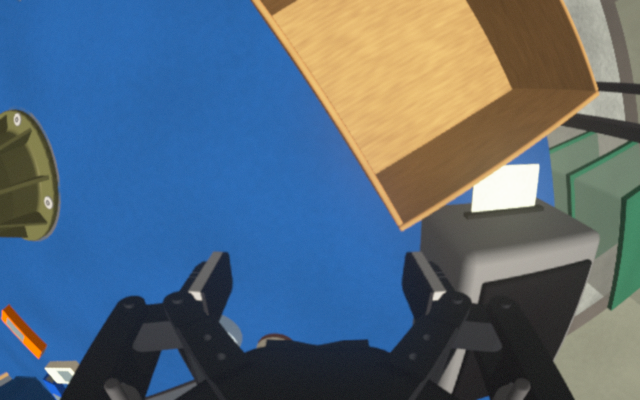

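The wrist view shows only a wooden box and the fingers: the move was refused because every row needs all its fields, so the arm has not moved. I send it again.

Call:
servo_tool([
  {"x":-1,"y":-0.8,"z":0,"turn":0,"gripper":60},
  {"x":-1,"y":-0.8,"z":0,"turn":0,"gripper":60},
  {"x":-1,"y":-0.8,"z":0,"turn":0,"gripper":60},
  {"x":-1,"y":-0.8,"z":0,"turn":0,"gripper":60},
  {"x":-1,"y":-0.8,"z":0,"turn":0,"gripper":60},
  {"x":-1,"y":-0.8,"z":0,"turn":0,"gripper":60},
  {"x":-1,"y":-0.8,"z":0,"turn":0,"gripper":60},
  {"x":-1,"y":-0.8,"z":0,"turn":0,"gripper":60},
  {"x":-1,"y":-0.8,"z":0,"turn":0,"gripper":60},
  {"x":-1,"y":-0.8,"z":0,"turn":0,"gripper":60},
])

```text
t: 3.83
tcp_pos: [0.3608, 0.2335, 0.2455]
tool_rot: [0.582, 3.087, 0.001]
wrist_force: [0.5, 0.1, -0.8]
grip_width: 0.0601
gripper_force: 0.0
```

Call:
servo_tool([
  {"x":-1,"y":-0.8,"z":0,"turn":0,"gripper":60},
  {"x":-1,"y":-0.8,"z":0,"turn":0,"gripper":60},
  {"x":-1,"y":-0.8,"z":0,"turn":0,"gripper":60},
  {"x":-1,"y":-0.8,"z":0,"turn":0,"gripper":60},
  {"x":-1,"y":-0.8,"z":0,"turn":0,"gripper":60},
  {"x":0,"y":0,"z":0,"turn":-1,"gripper":60},
  {"x":0,"y":0,"z":0,"turn":-1,"gripper":60},
  {"x":0,"y":0,"z":0,"turn":-1,"gripper":60},
  {"x":0,"y":0,"z":0,"turn":-1,"gripper":60},
  {"x":0,"y":0,"z":0,"turn":-1,"gripper":60},
])

```text
t: 4.67
tcp_pos: [0.4403, 0.0961, 0.2453]
tool_rot: [-0.244, 3.132, 0.0]
wrist_force: [-0.1, 0.3, -1.1]
grip_width: 0.0604
gripper_force: 0.0
```

```bash
sed -i "s/'w1'/'w2'/" c.py; python3 c.py
```

```text
tcp [0.4403 0.0961 0.2453] head -171.08 units [-1.3  -2.62  0.01] turn -1.43 F [-0.1  0.3 -1.1] grip 0.0604 0.0 t 4.6667 R [ 0.  0. -1.]
lever_tab [([242.0, 225.0], 0.75), ([251.0, 284.0], 0.31)]
lever_pivot [([254.0, 308.0], 0.95)]
home [([251.0, 283.0], 0.66)]
foot_sole [([268.0, 290.0], 0.6)]
carton_center [([15.0, 180.0], 0.89), ([70.0, 136.0], 0.72), ([45.0, 45.0], 0.65)]
coder [([277.0, 270.0], 0.94)]
[245.6743 222.2511]
```

View pics/w2.png

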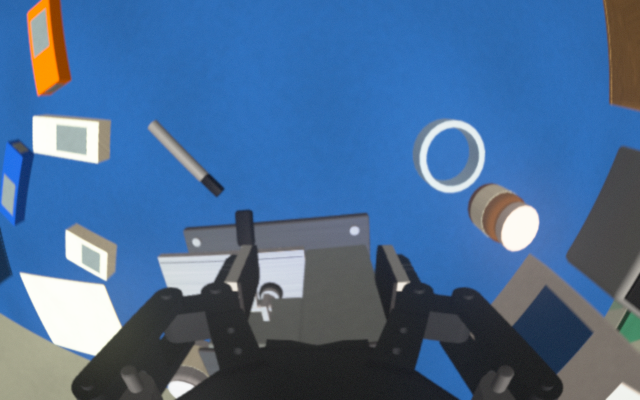

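The tab is at (244,222), within 2 px of my prediction. The base edge runs from (186,229) to (368,214) and the carton is at (70,138). I take the coder heading and carton pose from this view.

```bash
cat > d.py <<'E'
from h import *
np.set_printoptions(precision=4,suppress=True)
W=cap('wrist')
g=cv2.imread('pics/w2.png')
a,b=plane(W,(186,229),.014),plane(W,(368,214),.014);print(a,b,np.linalg.norm(b-a),np.degrees(np.arctan2(*(b-a)[[1,0]])))
print('bedL',[plane(W,(158,256.5),z) for z in(.032,.04,.048)])
print('tab c',plane(W,(244.5,222),.107), 'screws',plane(W,(196,243),.016),plane(W,(354,231),.016))
m=((g.min(2)>170)).astype('uint8')
n,l,st,ce=cv2.connectedComponentsWithStats(m)
for i in range(1,n):
    if st[i,4]>150: print(st[i],ce[i])
for p in [(33,116),(103,119),(97,160),(36,151)]: print(plane(W,p,.03))
E
python3 d.py
```

```text
[ 0.5472 -0.0639  0.014 ] [0.4887 0.1703 0.014 ] 0.24140743352343258 104.03155272404871
bedL [array([ 0.5885, -0.1012,  0.032 ]), array([ 0.5832, -0.0968,  0.04  ]), array([ 0.578 , -0.0924,  0.048 ])]
tab c [0.4819 0.0352 0.107 ] screws [ 0.5646 -0.0484  0.016 ] [0.5132 0.1568 0.016 ]
[  33  116   66   47 1981] [ 64.423  137.4861]
[ 420  120   65   73 1248] [450.8229 155.347 ]
[156 130  46  48 158] [180.4747 155.7975]
[ 501  205   38   46 1314] [519.6575 227.9376]
[  65  230   43   51 1002] [ 85.3234 254.3723]
[ 258  250   47   48 1698] [283.2097 270.5289]
[ 158  255   71   41 1850] [190.6049 271.2395]
[  20  273  102   83 5238] [ 73.1638 311.7898]
[168 381  26  17 292] [178.589 387.839]
[606 383  34  17 358] [623.7346 393.3575]
[ 0.4074 -0.3458  0.03  ]
[ 0.4074 -0.1884  0.03  ]
[ 0.4637 -0.1992  0.03  ]
[ 0.4621 -0.3395  0.03  ]
```

Call:
servo_tool([
  {"x":0,"y":0,"z":0,"turn":-0.85,"gripper":60},
  {"x":-0.34,"y":-0.92,"z":0,"turn":0,"gripper":60},
  {"x":-0.34,"y":-0.92,"z":0,"turn":0,"gripper":60},
  {"x":-0.34,"y":-0.92,"z":0,"turn":0,"gripper":60},
  {"x":0,"y":0,"z":0.9,"turn":0,"gripper":60},
  {"x":0,"y":0,"z":0.9,"turn":0,"gripper":60},
  {"x":0,"y":0,"z":0.9,"turn":0,"gripper":60},
  {"x":0,"y":0,"z":0.9,"turn":0,"gripper":60},
  {"x":0,"y":0,"z":0.9,"turn":0,"gripper":60},
  {"x":0,"y":0,"z":0,"turn":0,"gripper":60},
])

```text
t: 5.9
tcp_pos: [0.4797, 0.0352, 0.1292]
tool_rot: [0.373, -3.113, -0.001]
wrist_force: [-0.7, -0.0, -0.9]
grip_width: 0.0598
gripper_force: 0.0
```

```bash
python3 - <<'E'
from h import *
to([.4825,.0355,.103],194)
W=cap('wrist','w3');print([(k['location'],k['conf']) for k in landmark_of('wrist','lever_tab')[:2]],proj(W,[.482,.0355,.107]))
cv2.imwrite('pics/w3c.png',cv2.resize(W['frame'][150:400,150:490,::-1],None,fx=1.8,fy=1.8))
E
```

```text
tcp [0.4797 0.0352 0.1292] head -166.32 units [-0.12 -0.02  1.05] turn -0.05 F [-0.7 -0.  -0.9] grip 0.0598 0.0 t 5.9 R [-0.006 -0.    -1.   ]
[([312.7, 259.2], 0.81)] [313.21682278 252.45335769]
```

View pics/w3c.png

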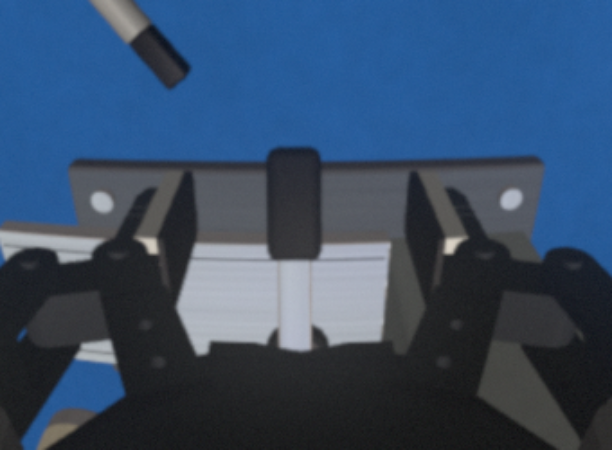

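The tab sits centred between the fingers at px (313,264), parallel to them. Go down and close.

Call:
servo_tool([
  {"x":-0.15,"y":0,"z":0.5,"turn":0,"gripper":60},
  {"x":-0.15,"y":0,"z":0.5,"turn":0,"gripper":60},
  {"x":0,"y":0,"z":0,"turn":0,"gripper":10},
  {"x":0,"y":0,"z":0,"turn":0,"gripper":10},
  {"x":0,"y":0,"z":0,"turn":0,"gripper":10},
  {"x":0,"y":0,"z":0,"turn":0,"gripper":10},
  {"x":0,"y":0,"z":0,"turn":0,"gripper":10},
  {"x":0,"y":0,"z":0,"turn":0,"gripper":10},
  {"x":0,"y":0,"z":0,"turn":0,"gripper":10},
  {"x":0,"y":0,"z":0,"turn":0,"gripper":10},
])

```text
t: 6.83
tcp_pos: [0.4895, 0.036, 0.1092]
tool_rot: [-0.375, 3.117, -0.003]
wrist_force: [1.4, -11.0, 2.7]
grip_width: 0.0145
gripper_force: 59.7
```

```bash
python3 - <<'E'
from h import *
to([.4825,.0355,.103],194)
E
```

```text
tcp [0.4895 0.036  0.1092] head -166.27 units [0.28 0.05 0.25] turn -0.04 F [  1.4 -11.    2.7] grip 0.0145 59.7 t 6.8333 R [ 0.003 -0.002 -1.   ]
```

Call:
servo_tool([
  {"x":0.1,"y":0,"z":-0.27,"turn":0,"gripper":10},
  {"x":0.06,"y":0,"z":-0.27,"turn":0,"gripper":10},
  {"x":0.04,"y":0,"z":-0.27,"turn":0,"gripper":10},
  {"x":0.02,"y":0,"z":-0.27,"turn":0,"gripper":10},
  {"x":0,"y":0,"z":-0.27,"turn":0,"gripper":10},
  {"x":-0.04,"y":0,"z":-0.27,"turn":0,"gripper":10},
  {"x":-0.06,"y":0,"z":-0.27,"turn":0,"gripper":10},
  {"x":-0.09,"y":0,"z":-0.27,"turn":0,"gripper":10},
  {"x":-0.12,"y":0,"z":-0.27,"turn":0,"gripper":10},
  {"x":-0.15,"y":0,"z":-0.27,"turn":0,"gripper":10},
])

```text
t: 7.67
tcp_pos: [0.494, 0.0371, 0.1753]
tool_rot: [0.375, -3.117, 0.004]
wrist_force: [5.1, -10.6, -14.8]
grip_width: 0.0141
gripper_force: 58.6
```

```bash
python3 - <<'E'
from h import *
to([.4825,.0355,.18],194)
E
```

```text
tcp [0.494  0.0371 0.1753] head -166.28 units [ 0.46  0.05 -0.19] turn -0.05 F [  5.1 -10.6 -14.8] grip 0.0141 58.6 t 7.6667 R [-0.002 -0.003 -1.   ]
```

Call:
servo_tool([
  {"x":-0.05,"y":0,"z":-0.1,"turn":0,"gripper":10},
  {"x":-0.05,"y":0,"z":-0.1,"turn":0,"gripper":10},
  {"x":0,"y":0,"z":0,"turn":0,"gripper":10},
  {"x":0,"y":0,"z":0,"turn":0,"gripper":10},
  {"x":0,"y":0,"z":0,"turn":0,"gripper":60},
  {"x":0,"y":0,"z":0,"turn":0,"gripper":60},
  {"x":0,"y":0,"z":0,"turn":0,"gripper":60},
  {"x":0,"y":0,"z":0,"turn":0,"gripper":60},
  {"x":0,"y":0,"z":0,"turn":0,"gripper":60},
  {"x":0,"y":0,"z":0,"turn":0,"gripper":60},
])

```text
t: 8.5
tcp_pos: [0.497, 0.0392, 0.1805]
tool_rot: [-0.376, 3.119, 0.0]
wrist_force: [0.6, 0.1, 0.4]
grip_width: 0.0601
gripper_force: 0.0
```

```bash
python3 - <<'E'
from h import *
to([.4895,.036,.35],180)
S=cap('scene','s2');D=cap('side','d2')
a=landmark_of('scene','lever_tab');b=landmark_of('side','lever_tab')
print(a[:2],b[:2]); 
if a and b: print(tri([(S,a[0]['location']),(D,b[0]['location'])]))
for c in(S,D): print(proj(c,[.497,.037,.181]))
cv2.imwrite('pics/s2c.png',np.hstack([cv2.resize(S['frame'][100:300,240:440,::-1],None,fx=2,fy=2,interpolation=2),cv2.resize(D['frame'][60:260,240:440,::-1],None,fx=2,fy=2,interpolation=2)]))
E
```

```text
tcp [0.497  0.0392 0.1805] head -166.25 units [ 0.32 -0.05 -6.78] turn 2.29 F [0.6 0.1 0.4] grip 0.0601 0.0 t 8.5 R [ 0.  0. -1.]
[{'location': [339.5, 167.1], 'conf': 0.48}] [{'location': [320.6, 166.4], 'conf': 0.41}]
(array([0.49806282, 0.02497722, 0.19420533]), array([0.0061, 0.0061]))
[343.63959042 166.76264787]
[323.46132002 169.05988329]
```

View pics/s2c.png

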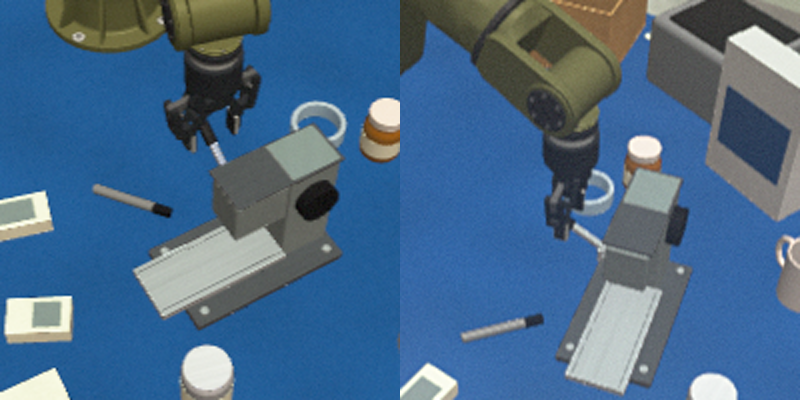

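The lever is clearly above level and against its stop, and the wrist carries no solid camera body. Now to the carton: rise, turn, travel.

Call:
servo_tool([
  {"x":0,"y":0,"z":-1,"turn":0,"gripper":60},
  {"x":0,"y":0,"z":-1,"turn":0,"gripper":60},
  {"x":0,"y":0,"z":-1,"turn":0,"gripper":70},
  {"x":0.56,"y":-1,"z":0,"turn":0,"gripper":85},
  {"x":0.56,"y":-1,"z":0,"turn":0,"gripper":85},
  {"x":0.56,"y":-1,"z":0,"turn":0,"gripper":85},
  {"x":0.56,"y":-1,"z":0,"turn":0,"gripper":85},
  {"x":0.56,"y":-1,"z":0,"turn":0,"gripper":85},
  {"x":0.56,"y":-1,"z":0,"turn":0,"gripper":85},
  {"x":0.56,"y":-1,"z":0,"turn":0,"gripper":85},
])

```text
t: 9.53
tcp_pos: [0.4428, -0.1554, 0.2554]
tool_rot: [-0.376, 3.119, -0.0]
wrist_force: [0.8, 1.4, 0.3]
grip_width: 0.085
gripper_force: 0.0
```

Call:
servo_tool([
  {"x":0.3,"y":-1,"z":0,"turn":0,"gripper":85},
  {"x":0.3,"y":-1,"z":0,"turn":0,"gripper":85},
  {"x":0.3,"y":-1,"z":0,"turn":0,"gripper":85},
  {"x":0.3,"y":-1,"z":0,"turn":0,"gripper":85},
  {"x":0.3,"y":-1,"z":0,"turn":0,"gripper":85},
  {"x":0.3,"y":-1,"z":0,"turn":0,"gripper":85},
  {"x":0,"y":0,"z":0,"turn":1,"gripper":85},
  {"x":0,"y":0,"z":0,"turn":1,"gripper":85},
  {"x":0,"y":0,"z":0,"turn":1,"gripper":85},
  {"x":0,"y":0,"z":0,"turn":1,"gripper":85},
])

```text
t: 10.37
tcp_pos: [0.4352, -0.3108, 0.2551]
tool_rot: [-0.29, -3.128, -0.0]
wrist_force: [0.6, 0.6, -0.3]
grip_width: 0.0853
gripper_force: 0.0
```

Call:
servo_tool([
  {"x":0,"y":0,"z":0,"turn":1,"gripper":85},
  {"x":0,"y":0,"z":0,"turn":1,"gripper":85},
  {"x":0,"y":0,"z":0,"turn":1,"gripper":85},
  {"x":0,"y":0,"z":0,"turn":1,"gripper":85},
  {"x":0,"y":0,"z":0,"turn":1,"gripper":85},
  {"x":0,"y":0,"z":0,"turn":1,"gripper":85},
  {"x":0,"y":0,"z":0,"turn":1,"gripper":85},
  {"x":0,"y":0,"z":0,"turn":1,"gripper":85},
  {"x":0,"y":0,"z":0,"turn":1,"gripper":85},
  {"x":0,"y":0,"z":0,"turn":1,"gripper":85},
])

```text
t: 11.2
tcp_pos: [0.4353, -0.3106, 0.2552]
tool_rot: [-1.814, -2.565, -0.0]
wrist_force: [-0.4, 0.5, 0.0]
grip_width: 0.0853
gripper_force: 0.0
```

```bash
cat > e.py <<'E'
from h import *
import sys
np.set_printoptions(precision=4,suppress=True)
to([.441,-.325,.245],90)
W=cap('wrist',sys.argv[1])
print(proj(W,[.441,-.27,.03]))
for k in landmark_of('wrist','carton_center')[:4]: print(k['location'],k['conf'],plane(W,k['location'],.015))
for k in outline_of('wrist','carton_center')[:4]:
    m=k['pixels']; rgb=W['frame'][m].mean(0); 
    w=(m&(W['frame'].min(2)>150)).astype('uint8')
    print(k['conf'],k['bbox'],rgb,m.sum())
E
python3 e.py w4
```

```text
tcp [ 0.4353 -0.3106  0.2552] head 109.44 units [-0.62  0.02  0.41] turn 3.24 F [-0.4  0.5  0. ] grip 0.0853 0.0 t 11.2 R [-0.  0. -1.]
[332.5711 139.5547]
[326.5, 139.0] 0.94 [ 0.4353 -0.2733  0.015 ]
[351.8, 280.5] 0.94 [ 0.5363 -0.4451  0.015 ]
[203.4, 155.8] 0.7 [ 0.2959 -0.3419  0.015 ]
0.96 [330.3, 140.6, 90.0, 135.4] [201.6861 207.2555 200.3596] 6152
0.88 [347.1, 273.6, 102.5, 93.3] [ 58.6428  99.2118 165.2179] 4631
0.81 [206.0, 155.0, 124.7, 59.0] [203.8292 128.6168  51.1094] 5475
```

View pics/w4.png

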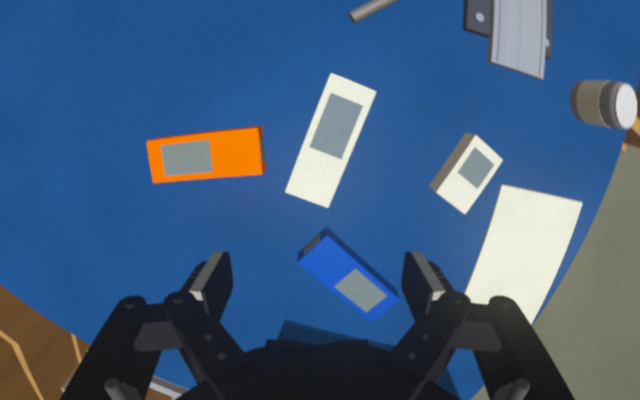

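The carton is the white box with corners (331,73), (377,91), (327,208) and (286,192). Orange lies to its left at (205,155) and blue behind it at (347,274).

```bash
python3 - <<'E'
from h import *
np.set_printoptions(precision=4,suppress=True)
W=cap('wrist')
P=np.array([plane(W,p,.03)[:2] for p in [(331,73),(377,91),(327,208),(286,192)]])
print(P,P.mean(0)); 
for a,b in((3,0),(2,1)): d=P[b]-P[a];print(np.linalg.norm(d),np.degrees(np.arctan2(d[1],d[0])))
print('orange',[plane(W,p,.03)[:2] for p in[(262,127),(264,172)]],'blue',[plane(W,p,.03)[:2] for p in[(327,229),(299,258)]])
print('bedfront',[plane(W,p,.04)[:2] for p in[(490,65),(544,79)]])
E
```

```text
[[ 0.4126 -0.199 ]
 [ 0.4684 -0.1991]
 [ 0.4637 -0.3498]
 [ 0.4106 -0.3476]] [ 0.4388 -0.2739]
0.1486249073957064 89.2451851029819
0.1507372148019446 88.23723906232985
orange [array([ 0.3595, -0.2833]), array([ 0.3782, -0.3331])] blue [array([ 0.4735, -0.3757]), array([ 0.454 , -0.4267])]
bedfront [array([ 0.5855, -0.1095]), array([ 0.6721, -0.0819])]
```

Call:
servo_tool([
  {"x":0,"y":0,"z":0.8,"turn":0.86,"gripper":72},
  {"x":0,"y":0,"z":0.8,"turn":0.86,"gripper":72},
  {"x":0,"y":0,"z":0.8,"turn":0.86,"gripper":72},
  {"x":0,"y":0,"z":0.8,"turn":0.86,"gripper":72},
  {"x":-0.53,"y":0.11,"z":0.8,"turn":0,"gripper":72},
  {"x":0,"y":0,"z":0.8,"turn":0,"gripper":72},
  {"x":0,"y":0,"z":0.8,"turn":0,"gripper":72},
  {"x":0,"y":0,"z":0.6,"turn":0,"gripper":72},
  {"x":0,"y":0,"z":0.5,"turn":0,"gripper":72},
  {"x":0,"y":0,"z":0,"turn":0,"gripper":72},
])

```text
t: 12.23
tcp_pos: [0.4369, -0.3232, 0.0853]
tool_rot: [-2.233, -2.205, 0.001]
wrist_force: [-0.1, -1.0, -0.6]
grip_width: 0.0722
gripper_force: 0.0
```

```bash
python3 - <<'E'
from h import *
to([.4378,-.324,.018],88.7)
W=cap('wrist','w5')
cv2.imwrite('pics/w5c.png',W['frame'][:,100:540,::-1])
print(proj(W,[.4106,-.348,.03]),proj(W,[.464,-.349,.03]))
E
```

```text
tcp [ 0.4369 -0.3232  0.0853] head 89.27 units [-0.04  0.04  2.69] turn 0.1 F [-0.1 -1.  -0.6] grip 0.0722 0.0 t 12.2333 R [-0.003  0.003 -1.   ]
[278.12514222 262.02987149] [356.57846227 262.6831476 ]
```

View pics/w5c.png

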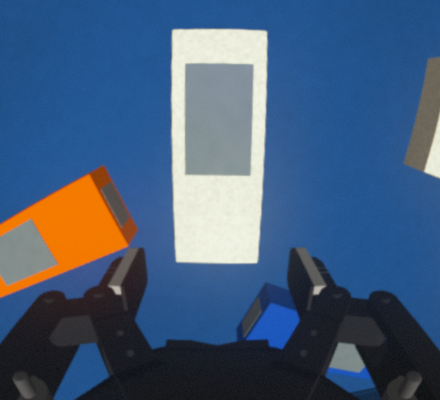

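The carton's rear corners are at full-image (278,262) and (359,262), as predicted, and the fingers straddle it. Descend and grip.

Call:
servo_tool([
  {"x":0,"y":0.04,"z":0.6,"turn":0.1,"gripper":72},
  {"x":0,"y":0,"z":0.8,"turn":0,"gripper":72},
  {"x":0,"y":0,"z":0.8,"turn":0,"gripper":72},
  {"x":0,"y":0,"z":0.4,"turn":0,"gripper":72},
  {"x":0,"y":0,"z":0,"turn":0,"gripper":72},
  {"x":0,"y":0,"z":0,"turn":0,"gripper":45},
  {"x":0,"y":0,"z":0,"turn":0,"gripper":45},
  {"x":0,"y":0,"z":0,"turn":0,"gripper":45},
  {"x":0,"y":0,"z":0,"turn":0,"gripper":45},
  {"x":0,"y":0,"z":0,"turn":0,"gripper":45},
])

```text
t: 13.12
tcp_pos: [0.4396, -0.3245, 0.0245]
tool_rot: [2.248, 2.191, 0.0]
wrist_force: [-0.6, -0.0, 6.9]
grip_width: 0.0547
gripper_force: 64.0
```

```bash
python3 - <<'E'
from h import *
to([.4378,-.324,.018],88.7)
E
```

```text
tcp [ 0.4396 -0.3245  0.0245] head 88.52 units [ 0.02 -0.07  0.26] turn -0.03 F [-0.6 -0.   6.9] grip 0.0547 64.0 t 13.1167 R [ 0.002 -0.002 -1.   ]
```

Gripped. Lift, carry it to before the bed's open end, and turn it to the coder's heading.

Call:
servo_tool([
  {"x":0,"y":0,"z":-0.8,"turn":0,"gripper":45},
  {"x":0,"y":0,"z":-1,"turn":0,"gripper":45},
  {"x":0,"y":0,"z":-1,"turn":0,"gripper":45},
  {"x":0,"y":0,"z":-1,"turn":0,"gripper":45},
  {"x":0.9,"y":0.75,"z":-0.2,"turn":0,"gripper":45},
  {"x":0.9,"y":0.75,"z":0,"turn":0,"gripper":45},
  {"x":0.9,"y":0.75,"z":0,"turn":0,"gripper":45},
  {"x":0.9,"y":0.75,"z":0,"turn":0,"gripper":45},
  {"x":0.9,"y":0.75,"z":0,"turn":0,"gripper":45},
  {"x":0.9,"y":0.75,"z":0,"turn":0,"gripper":45},
])

```text
t: 13.95
tcp_pos: [0.5557, -0.1907, 0.1236]
tool_rot: [2.25, 2.192, 0.0]
wrist_force: [0.1, -0.1, -1.2]
grip_width: 0.0547
gripper_force: 63.9
```

Call:
servo_tool([
  {"x":0,"y":0,"z":0,"turn":-0.86,"gripper":45},
  {"x":0,"y":0,"z":0,"turn":-0.86,"gripper":45},
  {"x":0,"y":0,"z":0,"turn":-0.86,"gripper":45},
  {"x":0,"y":0,"z":0,"turn":0,"gripper":45},
  {"x":0,"y":0,"z":0,"turn":0,"gripper":45},
  {"x":0,"y":0,"z":0,"turn":0,"gripper":45},
  {"x":0,"y":0,"z":0,"turn":0,"gripper":45},
  {"x":0,"y":0,"z":0,"turn":0,"gripper":45},
  {"x":0,"y":0,"z":0,"turn":0,"gripper":45},
  {"x":0,"y":0,"z":0,"turn":0,"gripper":45},
])

```text
t: 14.78
tcp_pos: [0.5548, -0.1919, 0.1228]
tool_rot: [-1.935, -2.475, -0.0]
wrist_force: [-1.4, 0.8, -1.1]
grip_width: 0.0548
gripper_force: 63.8
```

```bash
python3 - <<'E'
from h import *
to([.634,-.098,.125],104)
W=cap('wrist','w6');
u=np.array([-.242,.970,0]);h=np.array([.600,.038,.04])
x=np.array([.970,.242,0])
for a,b in[(-.045,-.13),(.045,-.13),(-.045,-.02),(.045,-.02)]: print((a,b),proj(W,h+a*x+b*u))
E
```

```text
tcp [ 0.5548 -0.1919  0.1228] head 103.95 units [ 2.88  3.98 -0.09] turn -0.01 F [-1.4  0.8 -1.1] grip 0.0548 63.8 t 14.7833 R [-0.  0. -1.]
(-0.045, -0.13) [395.34954613  99.81150771]
(0.045, -0.13) [504.83534211 110.12852713]
(-0.045, -0.02) [393.03170383 -45.5749946 ]
(0.045, -0.02) [501.77336249 -23.2229522 ]
```

View pics/w6.png

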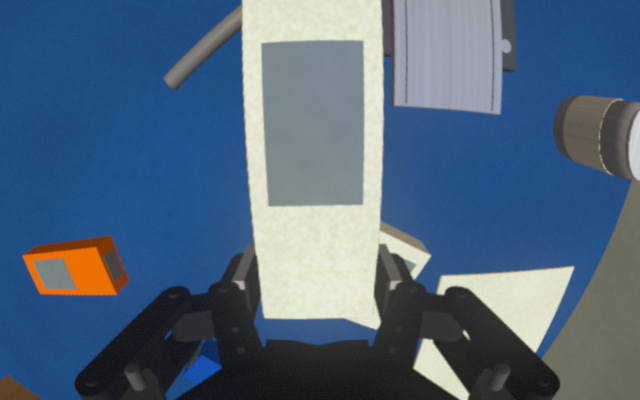

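The bed's front corners show at (393,105) and (501,114), about 5 px off my prediction. I refine the bed's pose and height from several views.

```bash
python3 - <<'E'
from h import *
np.set_printoptions(precision=4,suppress=True)
W=cap('wrist');S=cap('scene','s3');D=cap('side','d3')
W2=dict(W);W2['s']={'tcp_pos':np.array([.4403,.0961,.2453]),'tool_rot':np.array([-.244,3.132,0])}
f=lambda p:(120+p[0]/2-.25,110+p[1]/2-.25)
L=[(W,(393,105)),(W2,(158,256.5)),(S,f((373,252))),(D,f((407,275)))]
R=[(W,(501,114)),(S,f((405,296))),(D,f((464,292)))]
print(tri(L),tri(L[:2]),tri([L[0],L[2]]),tri([L[0],L[3]]));print(tri(R),tri([R[0],R[1]]),tri([R[0],R[2]]))
for z in(.036,.04,.044):
    a,b=plane(W,(393,105),z),plane(W,(501,114),z);print(z,a,b,np.linalg.norm(b-a),np.degrees(np.arctan2(*(b-a)[[1,0]])),(a+b)/2)
# bed left edge further in
print(plane(W,(392,20),.04),plane(W,(500,20),.04))
E
```

```text
(array([ 0.5916, -0.1023,  0.0272]), array([0.0014, 0.002 , 0.0011, 0.0018])) (array([ 0.5893, -0.1025,  0.0304]), array([0.0002, 0.0002])) (array([ 0.591 , -0.1019,  0.0241]), array([0.0002, 0.0002])) (array([ 0.5914, -0.1012,  0.026 ]), array([0.0013, 0.0013]))
(array([ 0.6775, -0.0791,  0.0309]), array([0.0011, 0.0024, 0.0016])) (array([ 0.6776, -0.0785,  0.0322]), array([0.0016, 0.0016])) (array([ 0.6778, -0.0805,  0.0312]), array([0.0006, 0.0006]))
0.036 [ 0.5881 -0.1027  0.036 ] [ 0.6751 -0.0807  0.036 ] 0.08972197946433963 14.22537736084248 [ 0.6316 -0.0917  0.036 ]
0.04 [ 0.5872 -0.103   0.04  ] [ 0.6725 -0.0813  0.04  ] 0.0880535520493155 14.22537736084249 [ 0.6298 -0.0921  0.04  ]
0.044 [ 0.5862 -0.1032  0.044 ] [ 0.6699 -0.082   0.044 ] 0.08638512463429147 14.225377360842492 [ 0.6281 -0.0926  0.044 ]
[ 0.5716 -0.0445  0.04  ] [ 0.6529 -0.0097  0.04  ]
```

Call:
servo_tool([
  {"x":0.69,"y":0.98,"z":0,"turn":-0.04,"gripper":45},
  {"x":0.69,"y":0.98,"z":0,"turn":0,"gripper":45},
  {"x":0.69,"y":0.98,"z":0,"turn":0,"gripper":45},
  {"x":0.69,"y":0.98,"z":0,"turn":0,"gripper":45},
  {"x":0,"y":0,"z":0.5,"turn":0,"gripper":45},
  {"x":0,"y":0,"z":0.6,"turn":0,"gripper":45},
  {"x":0,"y":0,"z":0.6,"turn":0,"gripper":45},
  {"x":0,"y":0,"z":0.3,"turn":0,"gripper":45},
  {"x":0,"y":0,"z":0.0,"turn":0,"gripper":45},
  {"x":0,"y":0,"z":0,"turn":0,"gripper":45},
])

```text
t: 15.82
tcp_pos: [0.6329, -0.1012, 0.073]
tool_rot: [-1.93, -2.479, 0.0]
wrist_force: [-0.1, -1.0, -1.4]
grip_width: 0.0544
gripper_force: 63.9
```

```bash
python3 - <<'E'
from h import *
to([.634,-.101,.06],104.2)
E
```

```text
tcp [ 0.6329 -0.1012  0.073 ] head 104.21 units [-0.    0.04  0.52] turn 0.0 F [-0.1 -1.  -1.4] grip 0.0544 63.9 t 15.8167 R [-0.  0. -1.]
```

Call:
servo_tool([
  {"x":0,"y":0.04,"z":0.12,"turn":0,"gripper":45},
  {"x":0,"y":0,"z":0.12,"turn":0,"gripper":45},
  {"x":0,"y":0,"z":0.12,"turn":0,"gripper":45},
  {"x":0,"y":0,"z":0.06,"turn":0,"gripper":45},
  {"x":0,"y":0,"z":0,"turn":0,"gripper":45},
  {"x":0,"y":0,"z":0,"turn":0,"gripper":45},
  {"x":0,"y":0,"z":0,"turn":0,"gripper":45},
  {"x":0,"y":0,"z":0,"turn":0,"gripper":45},
  {"x":0,"y":0,"z":0,"turn":0,"gripper":45},
  {"x":0,"y":0,"z":0,"turn":0,"gripper":45},
])

```text
t: 16.65
tcp_pos: [0.634, -0.1008, 0.0624]
tool_rot: [1.929, 2.479, 0.0]
wrist_force: [0.6, -0.1, -1.5]
grip_width: 0.0545
gripper_force: 63.9
```

Call:
servo_tool([
  {"x":0,"y":0,"z":0.05,"turn":0,"gripper":45},
  {"x":0,"y":0,"z":0.05,"turn":0,"gripper":45},
  {"x":0,"y":0,"z":0,"turn":0,"gripper":45},
  {"x":0,"y":0,"z":0,"turn":0,"gripper":45},
  {"x":0,"y":0,"z":0,"turn":0,"gripper":45},
  {"x":0,"y":0,"z":0,"turn":0,"gripper":45},
  {"x":0,"y":0,"z":0,"turn":0,"gripper":45},
  {"x":0,"y":0,"z":0,"turn":0,"gripper":45},
  {"x":0,"y":0,"z":0,"turn":0,"gripper":45},
  {"x":0,"y":0,"z":0,"turn":0,"gripper":45},
])

```text
t: 17.48
tcp_pos: [0.6339, -0.1008, 0.0598]
tool_rot: [1.929, 2.479, 0.0]
wrist_force: [0.0, -0.4, -0.9]
grip_width: 0.0547
gripper_force: 63.9
```

Call:
servo_tool([
  {"x":0,"y":0,"z":0.05,"turn":0,"gripper":45},
  {"x":0,"y":0,"z":0.05,"turn":0,"gripper":45},
  {"x":0,"y":0,"z":0,"turn":0,"gripper":45},
  {"x":0,"y":0,"z":0,"turn":0,"gripper":45},
  {"x":0,"y":0,"z":0,"turn":0,"gripper":45},
  {"x":0,"y":0,"z":0,"turn":0,"gripper":45},
  {"x":0,"y":0,"z":0,"turn":0,"gripper":45},
  {"x":0,"y":0,"z":0,"turn":0,"gripper":45},
  {"x":0,"y":0,"z":0,"turn":0,"gripper":45},
  {"x":0,"y":0,"z":0,"turn":0,"gripper":45},
])

```text
t: 18.32
tcp_pos: [0.6341, -0.1009, 0.0581]
tool_rot: [1.929, 2.479, 0.0]
wrist_force: [-3.4, -0.3, 7.4]
grip_width: 0.0548
gripper_force: 64.9
```

Contact: the bed top is at about 0.034, as measured. Ease up 1 mm, slide 60 mm into the throat, and let go.

Call:
servo_tool([
  {"x":0,"y":0,"z":-0.06,"turn":0,"gripper":45},
  {"x":0.4,"y":0,"z":0,"turn":0,"gripper":45},
  {"x":0.4,"y":0,"z":0,"turn":0,"gripper":45},
  {"x":0.4,"y":0,"z":0,"turn":0,"gripper":45},
  {"x":0.4,"y":0,"z":0,"turn":0,"gripper":45},
  {"x":0.4,"y":0,"z":0,"turn":0,"gripper":45},
  {"x":0.4,"y":0,"z":0,"turn":0,"gripper":45},
  {"x":0,"y":0,"z":0,"turn":0,"gripper":45},
  {"x":0,"y":0,"z":0,"turn":0,"gripper":45},
  {"x":0,"y":0,"z":0,"turn":0,"gripper":45},
])

```text
t: 19.15
tcp_pos: [0.6193, -0.0428, 0.0589]
tool_rot: [1.929, 2.479, 0.0]
wrist_force: [-0.5, 0.1, -0.8]
grip_width: 0.0547
gripper_force: 64.0
```

```bash
python3 - <<'E'
from h import *
t=[.600+.08*.245,.0345-.08*.969,.058]; print(t)
to(t,104.2)
E
```

```text
[0.6195999999999999, -0.04302, 0.058]
tcp [ 0.6193 -0.0428  0.0589] head 104.22 units [-0.01  0.01  0.03] turn 0.0 F [-0.5  0.1 -0.8] grip 0.0547 64.0 t 19.15 R [ 0. -0. -1.]
```

Call:
servo_tool([
  {"x":0,"y":0,"z":0,"turn":0,"gripper":74},
  {"x":0,"y":0,"z":0,"turn":0,"gripper":74},
  {"x":0,"y":0,"z":0,"turn":0,"gripper":74},
  {"x":-0.5,"y":0,"z":-0.2,"turn":0,"gripper":74},
  {"x":-0.5,"y":0,"z":0,"turn":0,"gripper":74},
  {"x":-0.5,"y":0,"z":0,"turn":0,"gripper":74},
  {"x":-0.5,"y":0,"z":0,"turn":0,"gripper":74},
  {"x":0,"y":0,"z":0,"turn":0,"gripper":28},
  {"x":0,"y":0,"z":0,"turn":0,"gripper":28},
  {"x":0,"y":0,"z":0,"turn":0,"gripper":28},
])

```text
t: 19.98
tcp_pos: [0.6313, -0.0911, 0.0635]
tool_rot: [-1.93, -2.479, 0.0]
wrist_force: [0.9, 0.4, -0.0]
grip_width: 0.0384
gripper_force: 0.0
```

Call:
servo_tool([
  {"x":0,"y":0,"z":0,"turn":0,"gripper":28},
  {"x":0.2,"y":0,"z":0,"turn":0,"gripper":28},
  {"x":0.2,"y":0,"z":0,"turn":0,"gripper":28},
  {"x":0.2,"y":0,"z":0,"turn":0,"gripper":28},
  {"x":0.2,"y":0,"z":0,"turn":0,"gripper":28},
  {"x":0.2,"y":0,"z":0,"turn":0,"gripper":28},
  {"x":0.2,"y":0,"z":0,"turn":0,"gripper":28},
  {"x":0.2,"y":0,"z":0,"turn":0,"gripper":28},
  {"x":0,"y":0,"z":0,"turn":0,"gripper":28},
  {"x":0,"y":0,"z":0,"turn":0,"gripper":28},
])

```text
t: 20.82
tcp_pos: [0.6229, -0.0569, 0.0639]
tool_rot: [1.929, 2.48, 0.0]
wrist_force: [0.4, -0.0, 0.1]
grip_width: 0.028
gripper_force: 0.0
```

```bash
python3 - <<'E'
from h import *
t=[.600+.086*.245,.0345-.086*.969,.058]; print(t)
to(t,104.2)
W=cap('wrist','w7')
cv2.imwrite('pics/w7c.png',W['frame'][:,100:540,::-1])
E
```

```text
[0.62107, -0.04883399999999999, 0.058]
tcp [ 0.6229 -0.0569  0.0639] head 104.24 units [0.33 0.01 0.23] turn 0.01 F [ 0.4 -0.   0.1] grip 0.028 0.0 t 20.8167 R [ 0.  0. -1.]
```

View pics/w7c.png

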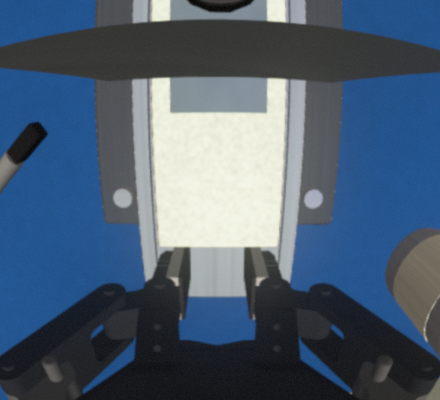

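The carton lies square and centred on the bed (edges at crop columns 150 and 287, bed edges about 137 and 302), with both fingers at its rear end. Push the last 8 mm by feel.

Call:
servo_tool([
  {"x":0.07,"y":0,"z":0,"turn":0,"gripper":28},
  {"x":0.07,"y":0,"z":0,"turn":0,"gripper":28},
  {"x":0.07,"y":0,"z":0,"turn":0,"gripper":28},
  {"x":0.05,"y":0,"z":0,"turn":0,"gripper":28},
  {"x":0,"y":0,"z":0,"turn":0,"gripper":28},
  {"x":0,"y":0,"z":0,"turn":0,"gripper":28},
  {"x":0,"y":0,"z":0,"turn":0,"gripper":28},
  {"x":0,"y":0,"z":0,"turn":0,"gripper":28},
  {"x":0,"y":0,"z":0,"turn":0,"gripper":28},
  {"x":0,"y":0,"z":0,"turn":0,"gripper":28},
])

```text
t: 21.7
tcp_pos: [0.6213, -0.0512, 0.0638]
tool_rot: [1.929, 2.479, -0.0]
wrist_force: [0.6, -5.0, 0.3]
grip_width: 0.0279
gripper_force: 2.7
```

Call:
servo_tool([
  {"x":0.05,"y":0,"z":0,"turn":0,"gripper":28},
  {"x":0.05,"y":0,"z":0,"turn":0,"gripper":28},
  {"x":0,"y":0,"z":0,"turn":0,"gripper":28},
  {"x":0,"y":0,"z":0,"turn":0,"gripper":28},
  {"x":0,"y":0,"z":0,"turn":0,"gripper":28},
  {"x":0,"y":0,"z":0,"turn":0,"gripper":28},
  {"x":0,"y":0,"z":0,"turn":0,"gripper":28},
  {"x":0,"y":0,"z":0,"turn":0,"gripper":28},
  {"x":0,"y":0,"z":0,"turn":0,"gripper":28},
  {"x":0,"y":0,"z":0,"turn":0,"gripper":28},
])

```text
t: 22.53
tcp_pos: [0.6211, -0.051, 0.0642]
tool_rot: [1.929, 2.476, -0.003]
wrist_force: [2.9, -21.6, 0.6]
grip_width: 0.0282
gripper_force: 10.3
```

The carton is against the column (5 N, then 21 N as the push rose). Back off, rise, and travel over the tab with the fingers shut.

Call:
servo_tool([
  {"x":-1,"y":0,"z":0,"turn":0,"gripper":28},
  {"x":-1,"y":0,"z":0,"turn":0,"gripper":28},
  {"x":0,"y":0,"z":-1,"turn":0,"gripper":28},
  {"x":0,"y":0,"z":-1,"turn":0,"gripper":0},
  {"x":0,"y":0,"z":-1,"turn":0,"gripper":0},
  {"x":0,"y":0,"z":-1,"turn":0,"gripper":0},
  {"x":0,"y":0,"z":-1,"turn":0,"gripper":0},
  {"x":0,"y":0,"z":-1,"turn":0,"gripper":0},
  {"x":0,"y":0,"z":-1,"turn":0,"gripper":0},
  {"x":0,"y":0,"z":-1,"turn":0,"gripper":0},
])

```text
t: 23.37
tcp_pos: [0.6328, -0.0964, 0.265]
tool_rot: [-1.928, -2.479, -0.001]
wrist_force: [0.1, 0.3, -0.5]
grip_width: 0.0001
gripper_force: 0.0
```

Call:
servo_tool([
  {"x":0.8,"y":-0.5,"z":-0.3,"turn":0,"gripper":0},
  {"x":0.83,"y":-0.5,"z":0,"turn":0,"gripper":0},
  {"x":0.83,"y":-0.5,"z":0,"turn":0,"gripper":0},
  {"x":0.83,"y":-0.5,"z":0,"turn":0,"gripper":0},
  {"x":0.83,"y":-0.5,"z":0,"turn":0,"gripper":0},
  {"x":0.83,"y":-0.5,"z":0,"turn":0,"gripper":0},
  {"x":0.83,"y":-0.5,"z":0,"turn":0,"gripper":0},
  {"x":0.83,"y":-0.5,"z":0,"turn":0,"gripper":0},
  {"x":0,"y":0,"z":0,"turn":0,"gripper":0},
  {"x":0,"y":0,"z":0,"turn":0,"gripper":0},
])

```text
t: 24.2
tcp_pos: [0.4951, 0.0396, 0.2717]
tool_rot: [1.927, 2.481, 0.001]
wrist_force: [-0.3, -0.4, 0.1]
grip_width: -0.0002
gripper_force: 0.0
```

```bash
python3 - <<'E'
from h import *
np.set_printoptions(precision=4,suppress=True)
to([.496,.038,.22],104.2)
W=cap('wrist','w8')
l=landmark_of('wrist','lever_tab');print(l[:2],proj(W,[.496,.038,.181]))
for q in('lever_tab','carton_center'):
  for n in('scene','side'):
    cap(n); print(q,n,[(k['location'],k['conf']) for k in landmark_of(n,q)[:3]])
E
```

```text
tcp [0.4951 0.0396 0.2717] head 104.31 units [-0.07  0.02  2.07] turn 0.02 F [-0.3 -0.4  0.1] grip -0.0002 0.0 t 24.2 R [ 0.001  0.    -1.   ]
[{'location': [305.2, 210.0], 'conf': 0.58}] [316.2919 211.7338]
lever_tab scene [([395.7, 167.4], 0.73), ([354.5, 221.9], 0.49), ([342.2, 165.7], 0.41)]
lever_tab side [([348.1, 219.3], 0.63), ([322.0, 169.1], 0.41)]
carton_center scene [([213.8, 176.1], 0.84), ([185.9, 249.2], 0.73), ([355.8, 223.3], 0.58)]
carton_center side [([352.1, 214.7], 0.96), ([229.1, 328.1], 0.94), ([190.6, 256.3], 0.65)]
```

Call:
servo_tool([
  {"x":-0.07,"y":-0.2,"z":0,"turn":0,"gripper":0},
  {"x":0,"y":0,"z":0.6,"turn":0,"gripper":0},
  {"x":0,"y":0,"z":0.6,"turn":0,"gripper":0},
  {"x":0,"y":0,"z":0.6,"turn":0,"gripper":0},
  {"x":0,"y":0,"z":0.6,"turn":0,"gripper":0},
  {"x":0,"y":0,"z":0.2,"turn":0,"gripper":0},
  {"x":0,"y":0,"z":0.2,"turn":0,"gripper":0},
  {"x":0,"y":0,"z":0.2,"turn":0,"gripper":0},
  {"x":0,"y":0,"z":0.1,"turn":0,"gripper":0},
  {"x":0,"y":0,"z":0,"turn":0,"gripper":0},
])

```text
t: 25.53
tcp_pos: [0.4911, 0.0358, 0.1939]
tool_rot: [1.929, 2.479, 0.0]
wrist_force: [-0.2, 0.1, 0.8]
grip_width: 0.0001
gripper_force: 0.0
```

Call:
servo_tool([
  {"x":0,"y":-0.04,"z":0.1,"turn":0,"gripper":0},
  {"x":0,"y":-0.04,"z":0.1,"turn":0,"gripper":0},
  {"x":0,"y":-0.04,"z":0.1,"turn":0,"gripper":0},
  {"x":0,"y":-0.04,"z":0.1,"turn":0,"gripper":0},
  {"x":0,"y":-0.04,"z":0.1,"turn":0,"gripper":0},
  {"x":0,"y":0,"z":0.1,"turn":0,"gripper":0},
  {"x":0,"y":0,"z":0.1,"turn":0,"gripper":0},
  {"x":0,"y":0,"z":0.1,"turn":0,"gripper":0},
  {"x":0,"y":0,"z":0.1,"turn":0,"gripper":0},
  {"x":0,"y":0,"z":0.1,"turn":0,"gripper":0},
])

```text
t: 26.37
tcp_pos: [0.4861, 0.0346, 0.1685]
tool_rot: [-1.929, -2.479, 0.0]
wrist_force: [-0.8, -0.4, 1.9]
grip_width: -0.0002
gripper_force: 1.1
```

```bash
python3 - <<'E'
from h import *
np.set_printoptions(precision=4,suppress=True)
to([.489,.036,.13],104.2)
W=cap('wrist','w9')
l=landmark_of('wrist','lever_tab');print(l[:2],proj(W,[.484,.0335,.15]),proj(W,[.490,.036,.181]))
o=outline_of('wrist','lever_tab');print([(k['bbox'],k['conf']) for k in o[:2]])
S=cap('scene','s9');D=cap('side','d9')
for n,c in(('scene',S),('side',D)): print([(k['location'],k['conf']) for k in landmark_of(n,'lever_tab')[:3]],proj(c,[.484,.0335,.15]),proj(c,[.490,.036,.181]))
E
```

```text
tcp [0.4861 0.0346 0.1685] head 104.22 units [0.03 0.13 1.54] turn 0.0 F [-0.8 -0.4  1.9] grip -0.0002 1.1 t 26.3667 R [-0. -0. -1.]
[{'location': [302.8, 254.5], 'conf': 0.73}] [310.8525 256.0118] [324.0591 286.8876]
[([356.2, 250.3, 165.4, 33.0], 0.59)]
[([337.6, 173.5], 0.47)] [340.9556 170.6782] [342.5716 164.9904]
[([316.3, 174.3], 0.53)] [318.9714 175.4314] [321.2743 168.2849]
```

The lever follows: the tab is now near z 0.15. On down to about first foot contact.

Call:
servo_tool([
  {"x":0,"y":-0.1,"z":0.1,"turn":0,"gripper":0},
  {"x":0,"y":0,"z":0.1,"turn":0,"gripper":0},
  {"x":0,"y":0,"z":0.1,"turn":0,"gripper":0},
  {"x":0,"y":0,"z":0.1,"turn":0,"gripper":0},
  {"x":0,"y":0,"z":0.1,"turn":0,"gripper":0},
  {"x":0,"y":0,"z":0.1,"turn":0,"gripper":0},
  {"x":0,"y":0,"z":0.1,"turn":0,"gripper":0},
  {"x":0,"y":0,"z":0.1,"turn":0,"gripper":0},
  {"x":0,"y":0,"z":0.06,"turn":0,"gripper":0},
  {"x":0,"y":0,"z":0,"turn":0,"gripper":0},
])

```text
t: 27.55
tcp_pos: [0.4838, 0.034, 0.147]
tool_rot: [1.929, 2.479, 0.0]
wrist_force: [-0.0, -0.1, 0.5]
grip_width: -0.0001
gripper_force: 0.3
```

Call:
servo_tool([
  {"x":0,"y":0.02,"z":0.08,"turn":0,"gripper":0},
  {"x":0,"y":0.02,"z":0.08,"turn":0,"gripper":0},
  {"x":0,"y":0.02,"z":0.08,"turn":0,"gripper":0},
  {"x":0,"y":0.02,"z":0.08,"turn":0,"gripper":0},
  {"x":0,"y":0,"z":0,"turn":0,"gripper":0},
  {"x":0,"y":0,"z":0,"turn":0,"gripper":0},
  {"x":0,"y":0,"z":0,"turn":0,"gripper":0},
  {"x":0,"y":0,"z":0,"turn":0,"gripper":0},
  {"x":0,"y":0,"z":0,"turn":0,"gripper":0},
  {"x":0,"y":0,"z":0,"turn":0,"gripper":0},
])

```text
t: 28.38
tcp_pos: [0.4857, 0.0345, 0.1393]
tool_rot: [1.929, 2.479, 0.0]
wrist_force: [0.4, -0.6, -0.5]
grip_width: -0.0
gripper_force: 0.0
```

Call:
servo_tool([
  {"x":0,"y":0,"z":0,"turn":0,"gripper":0},
  {"x":0,"y":0,"z":0,"turn":0,"gripper":0},
  {"x":0,"y":0,"z":0,"turn":0,"gripper":0},
  {"x":0,"y":0,"z":0,"turn":0,"gripper":0},
  {"x":0,"y":0,"z":0,"turn":0,"gripper":0},
  {"x":0,"y":0,"z":0,"turn":0,"gripper":0},
  {"x":0,"y":0,"z":0.05,"turn":0,"gripper":0},
  {"x":0,"y":0,"z":0.05,"turn":0,"gripper":0},
  {"x":0,"y":0,"z":0.05,"turn":0,"gripper":0},
  {"x":0,"y":0,"z":0.05,"turn":0,"gripper":0},
])

```text
t: 29.22
tcp_pos: [0.4863, 0.0345, 0.1348]
tool_rot: [1.929, 2.478, 0.002]
wrist_force: [0.8, 0.8, 6.7]
grip_width: 0.0001
gripper_force: 2.7
```

```bash
python3 - <<'E'
from h import *
np.set_printoptions(precision=4,suppress=True)
to([.489,.036,.13],104.2)
W=cap('wrist','w10')
l=landmark_of('wrist','lever_tab');print(l[:2],proj(W,[.484,.0335,.115]))
S=cap('scene','s10');D=cap('side','d10')
for n,c in(('scene',S),('side',D)): print([(k['location'],k['conf']) for k in landmark_of(n,'lever_tab')[:3]],proj(c,[.484,.0335,.115]),[(k['location'],k['conf']) for k in landmark_of(n,'foot_sole')[:3]],proj(c,[.593,.064,.064]))
E
```

```text
tcp [0.4863 0.0345 0.1348] head 104.22 units [0.03 0.12 0.19] turn 0.0 F [0.8 0.8 6.7] grip 0.0001 2.7 t 29.2167 R [ 0.002  0.    -1.   ]
[{'location': [313.3, 248.4], 'conf': 0.89}] [310.6067 254.6807]
[([340.7, 178.4], 0.57), ([429.3, 175.3], 0.48), ([361.2, 228.4], 0.35)] [340.8009 178.3368] [([361.3, 219.3], 0.59)] [361.5167 215.5251]
[([350.9, 215.5], 0.66), ([320.5, 184.0], 0.55)] [318.8461 183.5615] [([353.0, 203.2], 0.52)] [353.6623 203.9287]
```

Call:
servo_tool([
  {"x":0,"y":0,"z":0,"turn":0,"gripper":0},
  {"x":0,"y":0,"z":0,"turn":0,"gripper":0},
  {"x":0,"y":0,"z":0,"turn":0,"gripper":0},
  {"x":0,"y":0,"z":0,"turn":0,"gripper":0},
  {"x":0,"y":0,"z":0,"turn":0,"gripper":0},
  {"x":0,"y":0,"z":0,"turn":0,"gripper":0},
  {"x":0,"y":0,"z":0,"turn":0,"gripper":0},
  {"x":0,"y":0,"z":0.04,"turn":0,"gripper":0},
  {"x":0,"y":0,"z":0.04,"turn":0,"gripper":0},
  {"x":0,"y":0,"z":0.04,"turn":0,"gripper":0},
])

```text
t: 30.45
tcp_pos: [0.4859, 0.0344, 0.1315]
tool_rot: [1.929, 2.479, 0.001]
wrist_force: [0.9, 0.8, 5.3]
grip_width: -0.0002
gripper_force: 2.8
```

Call:
servo_tool([
  {"x":0,"y":0,"z":0,"turn":0,"gripper":0},
  {"x":0,"y":0,"z":0,"turn":0,"gripper":0},
  {"x":0,"y":0,"z":0,"turn":0,"gripper":0},
  {"x":0,"y":0,"z":0,"turn":0,"gripper":0},
  {"x":0,"y":0,"z":0,"turn":0,"gripper":0},
  {"x":0,"y":0,"z":0,"turn":0,"gripper":0},
  {"x":0,"y":0,"z":0,"turn":0,"gripper":0},
  {"x":0,"y":0,"z":0.04,"turn":0,"gripper":0},
  {"x":0,"y":0,"z":0.04,"turn":0,"gripper":0},
  {"x":0,"y":0,"z":0.04,"turn":0,"gripper":0},
])

```text
t: 31.28
tcp_pos: [0.4858, 0.0345, 0.1285]
tool_rot: [1.929, 2.479, 0.001]
wrist_force: [1.2, -0.6, 6.4]
grip_width: -0.0
gripper_force: 2.8
```

Call:
servo_tool([
  {"x":0,"y":0,"z":0,"turn":0,"gripper":0},
  {"x":0,"y":0,"z":0,"turn":0,"gripper":0},
  {"x":0,"y":0,"z":0,"turn":0,"gripper":0},
  {"x":0,"y":0,"z":0,"turn":0,"gripper":0},
  {"x":0,"y":0,"z":0,"turn":0,"gripper":0},
  {"x":0,"y":0,"z":0,"turn":0,"gripper":0},
  {"x":0,"y":0,"z":0,"turn":0,"gripper":0},
  {"x":0,"y":0,"z":0.04,"turn":0,"gripper":0},
  {"x":0,"y":0,"z":0.04,"turn":0,"gripper":0},
  {"x":0,"y":0,"z":0.02,"turn":0,"gripper":0},
])

```text
t: 32.12
tcp_pos: [0.4863, 0.0345, 0.127]
tool_rot: [1.928, 2.478, 0.002]
wrist_force: [-3.5, 1.0, 20.9]
grip_width: 0.0001
gripper_force: 10.2
```

Sharp rise to 21 N: the buffer is met, so the spring is fully squeezed. Lift off at once.

Call:
servo_tool([
  {"x":0,"y":0,"z":-0.3,"turn":0,"gripper":0},
  {"x":0,"y":0,"z":-0.6,"turn":0,"gripper":0},
  {"x":0,"y":0,"z":-1,"turn":0,"gripper":0},
  {"x":0,"y":0,"z":-1,"turn":0,"gripper":0},
  {"x":0,"y":0,"z":-1,"turn":0,"gripper":0},
  {"x":0,"y":0,"z":-1,"turn":0,"gripper":0},
  {"x":0,"y":0,"z":0,"turn":0,"gripper":0},
  {"x":0,"y":0,"z":0,"turn":0,"gripper":0},
  {"x":0,"y":0,"z":0,"turn":0,"gripper":0},
  {"x":0,"y":0,"z":0,"turn":0,"gripper":0},
])

```text
t: 32.95
tcp_pos: [0.4851, 0.0345, 0.2469]
tool_rot: [-1.928, -2.478, 0.002]
wrist_force: [-0.1, 0.5, 1.1]
grip_width: -0.0
gripper_force: 0.0
```

```bash
python3 - <<'E'
from h import *
np.set_printoptions(precision=4,suppress=True)
to([.489,.036,.13],104.2)
W=cap('wrist','w11');l=landmark_of('wrist','lever_tab');print(l[:2],[(z,proj(W,[.486,.035,z])) for z in(.105,.12,.14)])
for n in('scene','side'):
    c=cap(n,'f_'+n); print([(k['location'],k['conf']) for k in landmark_of(n,'lever_tab')[:3]],[proj(c,[.486,.035,z]) for z in(.105,.12,.14)],[(k['location'],k['conf']) for k in landmark_of(n,'carton_center')[:4]],proj(c,[.6,.0345,.049]))
E
```

```text
tcp [0.4851 0.0345 0.2469] head 104.22 units [0.02 0.18 4.68] turn 0.0 F [-0.1  0.5  1.1] grip -0.0 0.0 t 32.95 R [-0.003 -0.    -1.   ]
[{'location': [319.1, 189.1], 'conf': 0.87}] [(0.105, array([317.3497, 190.172 ])), (0.12, array([317.332 , 195.0247])), (0.14, array([317.3052, 202.3671]))]
[] [array([341.4426, 180.8672]), array([341.5137, 177.6679]), array([341.6107, 173.3077])] [([188.3, 247.0], 0.96), ([352.5, 224.0], 0.82), ([212.6, 177.8], 0.81)] [352.2997 222.6949]
[([321.8, 186.5], 0.55)] [array([319.632 , 185.8051]), array([319.6916, 182.4007]), array([319.7726, 177.7689])] [([188.7, 256.8], 0.95), ([227.4, 332.2], 0.93), ([349.0, 217.1], 0.63)] [350.2388 214.1607]
```

The lever stayed down (tab at about z 0.105), the carton is still home, and the hand is clear. Handing in.

```bash
python3 -c "
from cell import ticket
print(ticket.hand_in())"
```

```text
the job is handed in; nothing more can be done
None
```

I handed the job in with the carton flat, square and centred on the bed against the column, the lever lowered until the foot spring was fully squeezed (21 N at the tab, then released at once), and the arm clear of everything; no verdict came back.

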